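# Charge a mill jar by difference weighing

### The job

Weigh the grinding balls into the mill jar by difference: lift the steel cup of balls out of the bottle carrier, stand it gently upright, fully on the balance pan, and let go of it for two seconds while the reading settles. Then take it again, tip all eight balls into the open mill jar, and stand the empty cup back upright on the pan and let go of it. Leave the mill jar, its lid, the two tubs in the carrier and the tall bottle standing where they are.

Things in the scene. Friction and masses are not known exactly. Their poses are not given: they have to be found in the camera images.
- cup_mid (a point): the cup: plain straight-sided steel beaker, no handle or spout, 60 mm outside diameter, 90 mm tall, wall 3 mm, base 4 mm, 80 to 170 g empty. Point: its centre, on the axis 45 mm over its underside; z runs to the mouth. It starts upright in one of the carrier's places, holding the eight balls in its bottom 40 mm. There it can be taken only from straight above, near the rim, fingers on the carrier's long sides.
- ball0_center (a point): grinding ball 1 of eight: smooth polished white ceramic ball, 20 mm diameter, 16 g; slides and rolls easily. The point is its centre.
- ball1_center (a point): grinding ball 2 of eight: smooth polished white ceramic ball, 20 mm diameter, 16 g; slides and rolls easily. The point is its centre.
- ball2_center (a point): grinding ball 3 of eight: smooth polished white ceramic ball, 20 mm diameter, 16 g; slides and rolls easily. The point is its centre.
- ball3_center (a point): grinding ball 4 of eight: smooth polished white ceramic ball, 20 mm diameter, 16 g; slides and rolls easily. The point is its centre.
- ball4_center (a point): grinding ball 5 of eight: smooth polished white ceramic ball, 20 mm diameter, 16 g; slides and rolls easily. The point is its centre.
- ball5_center (a point): grinding ball 6 of eight: smooth polished white ceramic ball, 20 mm diameter, 16 g; slides and rolls easily. The point is its centre.
- ball6_center (a point): grinding ball 7 of eight: smooth polished white ceramic ball, 20 mm diameter, 16 g; slides and rolls easily. The point is its centre.
- ball7_center (a point): grinding ball 8 of eight: smooth polished white ceramic ball, 20 mm diameter, 16 g; slides and rolls easily. The point is its centre.
- pan (a point): the balance: white top-loading laboratory balance, fixed. Point: centre of the top face of its round flat steel pan (130 mm diameter, does not sink), 75 mm over the bench and its highest part; the housing is 60 mm high. x runs from the display to the rear: the housing reaches 185 mm from the pan's centre towards -x, 85 mm towards +x and 90 mm to each side. z is up.
- carrier: the bottle carrier: a fixed grey plastic tray 256 mm long (x) by 84 mm wide (y), with three square places of 74 mm in a row along x, at x = -79, 0 and +79 mm of its own frame. Floor 5 mm thick, long walls and dividers 45 mm high, end boards 8 mm thick and 108 mm high. Origin: centre of its underside, on the bench. The cup stands in one place, the two tubs in the other two.
- jar_in (a point): the mill jar: an open, heavy (2.4 kg), loose steel grinding jar, round, 102 mm outside diameter (two thin rings round it stand 3 mm proud), 95 mm tall, standing upright on the bench. Its bore is 80 mm in diameter. This point is the centre of the bore's floor, 14 mm over the jar's underside; z points up.
- jar_mouth (a point): centre of the mill jar's mouth, level with its rim (95 mm over the bench).
- jar_lid: the mill jar's lid lying on the bench near the jar: a steel disc 108 mm in diameter with a small boss, 26 mm tall, 0.8 kg. Origin: centre of its underside. Leave alone.
- tall_bottle: tall bottle with a cap, 70 mm diameter, 150 mm tall, 0.45 kg, standing near the mill jar. Origin: centre of its underside. Leave alone.
- jar_a: capped tub, 62 mm diameter, 100 mm tall, 0.2 kg, standing loosely in one place of the carrier. Origin: centre of its underside. Leave alone.
- jar_b: capped tub, 62 mm diameter, 104 mm tall, 0.25 kg, standing loosely in one place of the carrier. Origin: centre of its underside. Leave alone.
Things that resemble listed ones, but are neither listed nor needed, are in the scene too. Leave any purple or turquoise look-alike of the part that bears jar_in alone. Leave any orange or yellow look-alike of the part that bears cup_mid alone.

How it is judged:
By the outcome, as a careful person would: the job done as asked, in the order asked, and still so for the second after the job is handed in, with the robot touching nothing.
It also fails if it takes over 70 s, if anything falls off the work surface, if the arm or the gripper's body presses on something with over 40 N, if the wrist force passes 120 N, or if a joint passes its speed limit or range.

### The arm

A 7-joint arm with a two-finger parallel gripper is mounted at the origin on the work surface. World frame = base frame: x ahead of the robot, y to its left, z up, the work surface at z = 0. Lengths are in mm, angles in rad, forces in N, time in s.
With the tool pointing down it reaches from about 400 to 850 mm from the base axis. Payload 4.4 kg.
Tool frame: the origin (TCP) lies between the finger pads; the fingertips stand 11 mm ahead of it and the grasp point (between the pads) lies 8 mm behind it; z points along the fingers, y is the line along which they close (so a half turn about z gives the same grasp; the last joint's range is limited). The gripper opens to 94 mm and grips with 3 to 60 N. Pads are 16 mm wide; open, the fingers measure 119 mm over their backs; the gripper's body (75 mm by 177 mm) begins 78 mm behind the grasp point.
Start: joints at [-1.171, 0.628, 0.038, 1.517, -0.027, 0.996, -0.02], TCP at [291.919, 580.777, 216.478] pointing down, gripper open.
Joint ranges: [-3.06, 3.06], [-0.37, 2.12], [-1.25, 1.32], [0.18, 2.47], [-1.1, 4.24], [0.23, 1.98], [-2.94, 2.94]. Speed limits (rad/s): [2.57, 2.57, 3.14, 3.14, 3.14, 3.14, 3.14].

### API

Orientations are given as a 3x3 rotation matrix whose columns are the frame's x, y, z axes.
In Python, from workcell import env gives the robot as it stands.
- The arm moves only by the tool jog_arm, never from a script. Its argument "series" is a list of rows, each an object with "offset": the shift along the tool's x, y, z in cm, a list of three; "dr": the turn, a rotation vector about the tool's x, y, z in degrees, a list of three; "jaw": the finger opening in cm, from 0 to 9.4. In form: [{"offset": [tx, ty, tz], "dr": [ax, ay, az], "jaw": jaw}, ...]. A call has 1 to 8 rows; each row is the pose to reach, as a shift and turn from the pose commanded when the call began, along the tool's axes at that moment; what a row does not reach only later rows make up. A row lasts 1/12 s, in which the tool goes at most 41.7 mm and 7.16 degrees, less where a joint would pass 70% of its speed; a pose out of reach is approached as far as the arm can. A call with a gripper value outside its range is refused whole. The fingers move at their own pace and stop on an object; "force" is the grip in N (left out, the last holds). Time passes only in rows, so rows that repeat a pose let the fingers close. It gives the time, the measured TCP pose, the force, the opening and the grip force at its end, in the units of the state.
- env.read_state(): the state, without advancing time (a new reading comes with each control period).
- env.camera(name): name is "side" or "top"; returns a dict with "color" (420x560x3 uint8, blue, green, red), "fx", "fy", "cx", "cy" (pixels), "rvec" (rotation vector, rad) and "tvec" (3), from world to camera coordinates, as OpenCV has them. Camera axes: x right, y down, z forward; pixel columns grow to the right and rows downward; lengths in mm; the calibration is good to about 2 mm. A picture is of the moment at which its call begins. There is no depth.
- env.job_done(): hands the job in; it is judged then, once.
The state is a dict: "t": time; "joints": joint angles; "joint_vel": joint speeds; "tau": joint torques, N m; "position": TCP position; "orientation": TCP orientation; "wrist_force": force on the tool from outside, world axes, zero at the start; "wrist_torque": the same for the moment, N m; "opening": opening from 0.0 (shut) to 1.0 (fully open); "finger_force": force on a finger pad.
Only numpy, scipy, OpenCV 4.12 (cv2) and the standard library are available. Lean on these libraries where they do the work, as an engineer would, in place of code of your own. Each camera call takes 0.05 s, during which the arm holds its last target. There are 200 camera calls.

## Working session

There is one attempt and no reset: what is moved stays moved. The work goes in short steps, Python scripts to look and compute and a tool call to move; the robot and the scene stay as the last step left them, time stands still between calls to the robot, and variables do not carry over. Pictures are saved under pics/ and viewed, at most 10 in all, crops included, and the job is handed in when it is done.

Besides the shell and the picture viewer there is one more tool, called after ">>>" in YAML: its name, and indented under it one key for each argument. jog_arm: Moves the arm, as the interface text tells. Its arguments: {"type":"object","properties":{"series":{"type":"array"},"force":{"type":"number"}},"required":["series"]}

```bash
mkdir -p pics; python3 - <<'E'
from workcell import env
import cv2
s=env.read_state();print(s)
for n in("top","side"):
    c=env.camera(n);cv2.imwrite(f"pics/{n}0.png",c["color"]);print(n,c["fx"],c["fy"],c["cx"],c["cy"],c["rvec"],c["tvec"])
E
```

```text
{'t': 0.0, 'joints': array([-1.17081354,  0.62934902,  0.03842243,  1.51836648, -0.02699731,
        0.99626953, -0.01996976]), 'joint_vel': array([-0.00060376, -0.00120701,  0.00059981,  0.0001123 ,  0.0003907 ,
        0.00035781,  0.00160022]), 'tau': array([-9.76982096e-05, -5.49714804e+01,  1.14336178e+00, -1.86628979e+01,
       -5.22056676e-02,  2.35239789e-02,  1.72474915e-04]), 'position': array([291.60545966, 580.19910586, 215.5523486 ]), 'orientation': array([[-8.93491624e-01,  4.49079092e-01, -8.28193995e-04],
       [ 4.49079856e-01,  8.93490041e-01, -1.68216373e-03],
       [-1.54414746e-05, -1.87492444e-03, -9.99998242e-01]]), 'wrist_force': array([ 0.35172738, -0.17533036,  0.16368476]), 'wrist_torque': array([ 0.01171967,  0.02181855, -0.03255645]), 'finger_force': 0.0, 'opening': 0.9976482241788266}
top 518.0678922253866 518.0678922253866 276.926866593767 217.528910027675 [ 2.11516892 -2.16801394  0.14657453] [  45.70771019  616.11175525 1243.87405148]
side 456.9332593878173 456.9332593878173 284.31571629387275 217.12871866376912 [ 2.30211368 -0.39506503  0.18563704] [-559.42552728  224.73593884 1219.14696468]
```

View pics/top0.png

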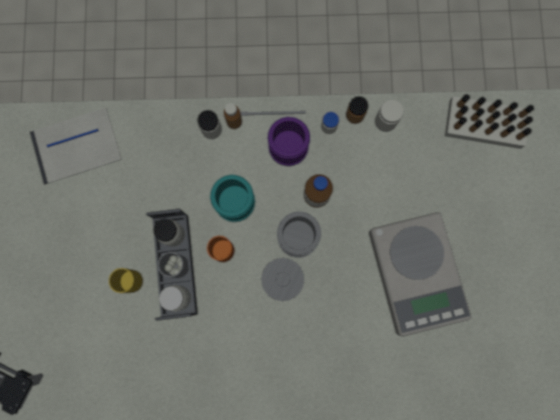

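View pics/side0.png

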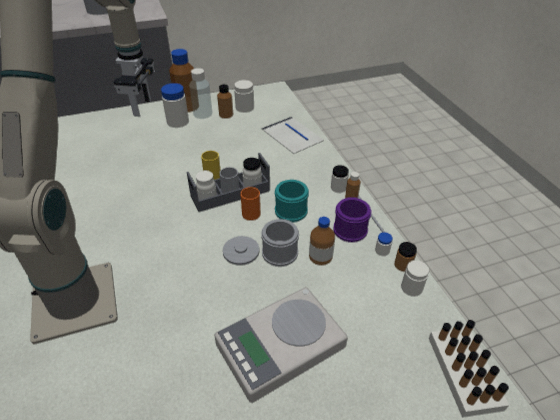

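The top view shows the steel cup in the carrier's middle place (173,265), the steel jar at (299,234), the lid at (283,279), the tall bottle at (318,188) and the pan at (417,252). The orange and yellow cups at (221,249) and (125,281) and the turquoise and purple jars are look-alikes. The side view agrees with this.

```bash
cat > h.py <<'E'
import numpy as np, cv2
from workcell import env
def ray(c,p,z):
    R=cv2.Rodrigues(np.array(c["rvec"],float))[0]; t=np.array(c["tvec"],float)
    d=R.T@np.array([(p[0]-c["cx"])/c["fx"],(p[1]-c["cy"])/c["fy"],1]); o=-R.T@t
    return o+d*(z-o[2])/d[2]
def proj(c,P):
    K=np.array([[c["fx"],0,c["cx"]],[0,c["fy"],c["cy"]],[0,0,1.]])
    return cv2.projectPoints(np.float64(P).reshape(-1,1,3),np.float64(c["rvec"]),np.float64(c["tvec"]),K,None)[0].reshape(-1,2)
E
python3 - <<'E'
from h import *
c=env.camera("top");d=env.camera("side")
for n,p,q,z in [("cup",(174,265),(229,172),95),("jar",(299,234),(280,232),95),("lid",(283,279),(241,249),10),("pan",(417,252),(299,323),75),("bottlecap",(320,184),(324,221),150),("orange",(221,249),(251,193),90),("yellow",(124,281),(211,157),90),("turq",(233,197),(292,188),95),("tubW",(171,299),(205,180),109),("tubB",(165,231),(252,164),109)]:
    print(n,ray(c,p,z).round(),ray(d,q,z).round())
for p in [(150,215),(187,212),(157,317),(195,314)]: print("end",ray(c,p,108).round())
for p in [(371,230),(439,213),(399,333),(469,318)]: print("bal",ray(c,p,60).round())
a=c["color"][200:330,140:360];b=d["color"][145:275,170:350]
o=np.zeros((600,800,3),np.uint8)
cv2.imwrite("pics/z.png",np.vstack([cv2.resize(a,(510,300),interpolation=cv2.INTER_CUBIC),cv2.resize(b,(510,300),interpolation=cv2.INTER_CUBIC)]))
E
```

```text
cup [503. 276.  95.] [507. 289.  95.]
jar [569. -21.  95.] [572. -22.  95.]
lid [466.  19.  10.] [468.  28.  10.]
pan [ 521. -304.   75.] [ 521. -307.   75.]
bottlecap [677. -71. 150.] [681. -73. 150.]
orange [538. 165.  90.] [546. 172.  90.]
yellow [468. 395.  90.] [472. 395.  90.]
turq [662. 135.  95.] [672. 147.  95.]
tubW [423. 280. 109.] [422. 256. 109.]
tubB [582. 295. 109.] [585. 288. 109.]
end [622. 331. 108.]
end [627. 243. 108.]
end [383. 312. 108.]
end [388. 224. 108.]
bal [ 578. -199.   60.]
bal [ 616. -367.   60.]
bal [ 330. -253.   60.]
bal [ 361. -421.   60.]
```

View pics/z.png

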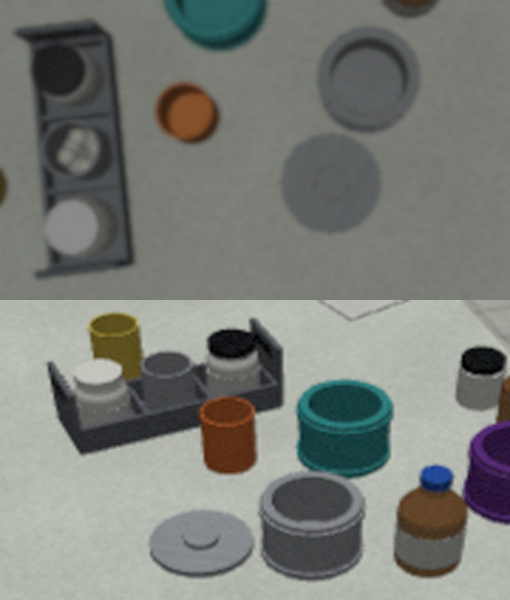

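```bash
cat >> h.py <<'E'
from scipy.spatial.transform import Rotation as Rn
def frame(z,y):  # tool z and y in world
    z=np.array(z,float);z/=np.linalg.norm(z);y=np.array(y,float);y-=z*(y@z);y/=np.linalg.norm(y)
    return np.c_[np.cross(y,z),y,z]
def go(P,R):
    s=env.read_state();p,R0=s["position"],s["orientation"]
    o=R0.T@(np.array(P)-p)/10; r=Rn.from_matrix(R0.T@R).as_rotvec(degrees=True)
    print("t%.1f"%s["t"],"pos",p.round(1),"z",R0[:,2].round(3),"y",R0[:,1].round(3),"j",s["joints"].round(2),"F",s["wrist_force"].round(1),"open",s["opening"].round(3))
    print("off",o.round(2),"dr",r.round(1),"rows",max(np.linalg.norm(o)/4.17,np.linalg.norm(r)/7.16).round(1))
E
python3 - <<'E'
from h import *
go([502,277,200],frame([0,0,-1],[-.083,.996,0]))
E
```

```text
Traceback (most recent call last):
  File "h.py", line 17, in go
    print("t%.1f"%s["t"],"pos",p.round(1),"z",R0[:,2].round(3),"y",R0[:,1].round(3),"j",s["joints"].round(2),"F",s["wrist_force"].round(1),"open",s["opening"].round(3))
                                                                                                                                                  ^^^^^^^^^^^^^^^^^^
AttributeError: 'float' object has no attribute 'round'
```

```bash
sed -i 's/s\["opening"\].round(3)/round(s["opening"],3)/' h.py
python3 - <<'E'
from h import *
go([502,277,200],frame([0,0,-1],[-.083,.996,0]))
E
```

```text
t0.2 pos [291.7 580.4 215.9] z [-0.001 -0.001 -1.   ] y [ 0.449  0.893 -0.001] j [-1.17  0.63  0.04  1.52 -0.03  1.   -0.02] F [ 0.1  0.5 -1. ] open 0.998
off [-32.41 -17.66   1.61] dr [ -0.1  -0.  -31.5] rows 8.9
```

>>> jog_arm:
  series:
    - {"offset": [-32.4, -17.7, 1.6], "dr": [0, 0, -31.5], "jaw": 9.4}
    - {"offset": [-32.4, -17.7, 1.6], "dr": [0, 0, -31.5], "jaw": 9.4}
    - {"offset": [-32.4, -17.7, 1.6], "dr": [0, 0, -31.5], "jaw": 9.4}
    - {"offset": [-32.4, -17.7, 1.6], "dr": [0, 0, -31.5], "jaw": 9.4}
    - {"offset": [-32.4, -17.7, 1.6], "dr": [0, 0, -31.5], "jaw": 9.4}
    - {"offset": [-32.4, -17.7, 1.6], "dr": [0, 0, -31.5], "jaw": 9.4}
    - {"offset": [-32.4, -17.7, 1.6], "dr": [0, 0, -31.5], "jaw": 9.4}
    - {"offset": [-32.4, -17.7, 1.6], "dr": [0, 0, -31.5], "jaw": 9.4}

```text
t: 0.87
position: [482.2, 304.9, 202.0]
orientation: [[-0.996, -0.084, -0.0], [-0.084, 0.996, 0.0], [0.0, 0.0, -1.0]]
wrist_force: [0.5, 0.1, -0.7]
opening: 1.002
finger_force: 0.0
```

```bash
python3 - <<'E'
from h import *
go([502,277,160],frame([0,0,-1],[-.083,.996,0]))
E
```

```text
t0.9 pos [482.2 304.9 202. ] z [-0.  0. -1.] y [-0.084  0.996  0.   ] j [-0.54  0.53 -0.11  1.76  0.08  0.86  0.97] F [ 0.5  0.1 -0.7] open 1.002
off [-1.74 -2.95  4.2 ] dr [ 0. -0.  0.] rows 1.3
```

>>> jog_arm:
  series:
    - {"offset": [-1.7, -2.9, 4.2], "dr": [0, 0, 0], "jaw": 9.4}
    - {"offset": [-1.7, -2.9, 4.2], "dr": [0, 0, 0], "jaw": 9.4}
    - {"offset": [-1.7, -2.9, 7], "dr": [0, 0, 0], "jaw": 9.4}
    - {"offset": [-1.7, -2.9, 10], "dr": [0, 0, 0], "jaw": 9.4}
    - {"offset": [-1.7, -2.9, 13], "dr": [0, 0, 0], "jaw": 9.4}
    - {"offset": [-1.7, -2.9, 13], "dr": [0, 0, 0], "jaw": 9.4}
    - {"offset": [-1.7, -2.9, 13], "dr": [0, 0, 0], "jaw": 9.4}

```text
t: 1.45
position: [499.1, 279.6, 71.0]
orientation: [[-0.996, -0.085, -0.004], [-0.085, 0.996, -0.002], [0.004, -0.001, -1.0]]
wrist_force: [0.5, 0.1, -0.2]
opening: 1.0
finger_force: 0.0
```

```bash
python3 - <<'E'
from h import *
go([502,277,72],frame([0,0,-1],[-.083,.996,0]))
c=env.camera("side");cv2.imwrite("pics/s1.png",cv2.resize(c["color"][90:240,150:330],(720,600)))
E
```

```text
t1.4 pos [499.1 279.6  71. ] z [-0.004 -0.002 -1.   ] y [-0.085  0.996 -0.001] j [-0.5   0.72 -0.09  1.86  0.11  0.58  0.99] F [ 0.5  0.1 -0.2] open 1.0
off [-0.27 -0.28 -0.1 ] dr [-0.1 -0.2  0.1] rows 0.1
```

View pics/s1.png

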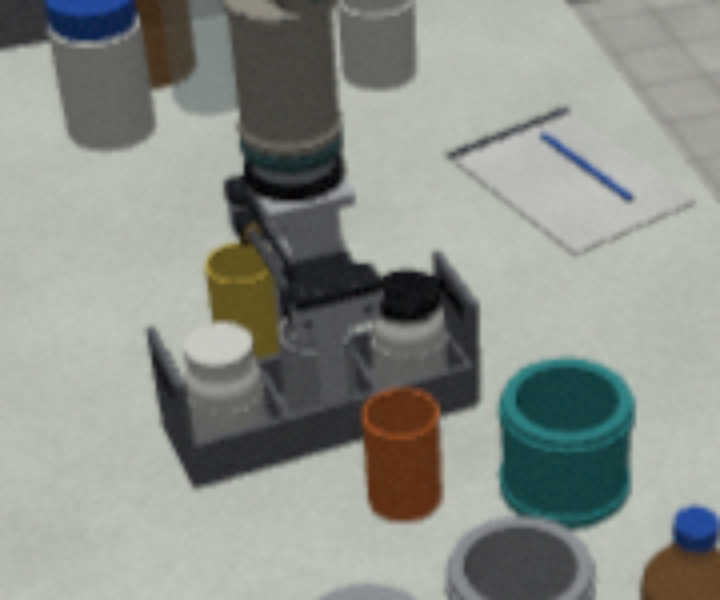

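The fingers straddle the cup rim, with the rim near crop (318,330) and the near finger at about (325,315). Both tubs are clear, so I'm closing.

>>> jog_arm:
  series:
    - {"offset": [-0.3, -0.2, 0], "dr": [0, 0, 0], "jaw": 9.4}
    - {"offset": [-0.3, -0.2, 0], "dr": [0, 0, 0], "jaw": 5}
    - {"offset": [-0.3, -0.2, 0], "dr": [0, 0, 0], "jaw": 5}
    - {"offset": [-0.3, -0.2, 0], "dr": [0, 0, 0], "jaw": 5}
    - {"offset": [-0.3, -0.2, 0], "dr": [0, 0, 0], "jaw": 5}
    - {"offset": [-0.3, -0.2, 0], "dr": [0, 0, 0], "jaw": 5}
  force: 25

```text
t: 2.0
position: [504.8, 281.4, 73.5]
orientation: [[-0.996, -0.085, 0.003], [-0.085, 0.996, 0.006], [-0.004, 0.006, -1.0]]
wrist_force: [-1.1, 9.3, 4.4]
opening: 0.682
finger_force: 4.6
```

>>> jog_arm:
  series:
    - {"offset": [0, 0, 0], "dr": [0, 0, 0], "jaw": 5}
    - {"offset": [0, 0, 0], "dr": [0, 0, 0], "jaw": 5}
    - {"offset": [0, 0, 0], "dr": [0, 0, 0], "jaw": 5}
    - {"offset": [0, 0, 0], "dr": [0, 0, 0], "jaw": 5}
    - {"offset": [0, 0, 0], "dr": [0, 0, 0], "jaw": 5}

```text
t: 2.42
position: [504.7, 282.9, 73.5]
orientation: [[-0.996, -0.086, 0.004], [-0.086, 0.996, 0.007], [-0.004, 0.007, -1.0]]
wrist_force: [-1.3, 7.8, 5.0]
opening: 0.642
finger_force: 25.0
```

>>> jog_arm:
  series:
    - {"offset": [0, 0.4, -0.1], "dr": [0, 0, 0], "jaw": 5}
    - {"offset": [0, 0.7, -0.3], "dr": [0, 0, 0], "jaw": 5}
    - {"offset": [0, 0.7, -0.6], "dr": [0, 0, 0], "jaw": 5}

```text
t: 2.67
position: [502.3, 284.3, 77.5]
orientation: [[-0.996, -0.084, -0.002], [-0.084, 0.996, -0.002], [0.002, -0.001, -1.0]]
wrist_force: [0.5, -0.3, -2.1]
opening: 0.648
finger_force: 25.0
```

>>> jog_arm:
  series:
    - {"offset": [0, 0, -2], "dr": [0, 0, 0], "jaw": 5}
    - {"offset": [0, 0, -5], "dr": [0, 0, 0], "jaw": 5}
    - {"offset": [0, 0, -8], "dr": [0, 0, 0], "jaw": 5}
    - {"offset": [0, 0, -11], "dr": [0, 0, 0], "jaw": 5}
    - {"offset": [0, 0, -14], "dr": [0, 0, 0], "jaw": 5}
    - {"offset": [0, 0, -15.5], "dr": [0, 0, 0], "jaw": 5}
    - {"offset": [0, 0, -15.5], "dr": [0, 0, 0], "jaw": 5}

```text
t: 3.25
position: [505.1, 284.7, 236.6]
orientation: [[-0.997, -0.083, 0.005], [-0.083, 0.997, 0.002], [-0.006, 0.002, -1.0]]
wrist_force: [1.2, -0.1, -2.0]
opening: 0.648
finger_force: 25.0
```

```bash
python3 - <<'E'
from h import *
go([520,-305,230],frame([0,0,-1],[0,1,0]))
for n in("top","side"):
    c=env.camera(n);cv2.imwrite(f"pics/l{n}.png",c["color"])
a=cv2.imread("pics/ltop.png")[150:330,100:340];b=cv2.imread("pics/lside.png")[60:240,140:380]
cv2.imwrite("pics/l.png",np.vstack([cv2.resize(a,(400,300)),cv2.resize(b,(400,300))]))
E
```

```text
t3.2 pos [505.1 284.7 236.6] z [ 0.005  0.002 -1.   ] y [-0.083  0.997  0.002] j [-0.49  0.5  -0.12  1.7   0.07  0.94  1.02] F [ 1.2 -0.1 -2. ] open 0.648
off [  3.4  -58.89   0.53] dr [0.1 0.3 4.7] rows 14.1
```

View pics/l.png

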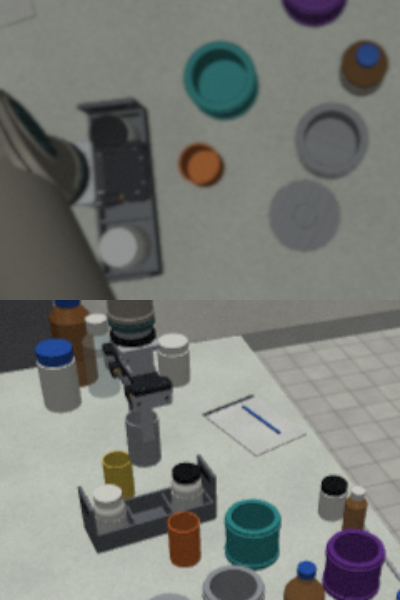

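Cup held, carrier and tubs undisturbed. Carrying it to the pan.

>>> jog_arm:
  series:
    - {"offset": [0.5, -8, 0], "dr": [0, 0, 0], "jaw": 5}
    - {"offset": [0.5, -8, 0], "dr": [0, 0, 0], "jaw": 5}
    - {"offset": [1, -12, 0], "dr": [0, 0, 0], "jaw": 5}
    - {"offset": [1.5, -16, 0], "dr": [0, 0, 0], "jaw": 5}
    - {"offset": [1.5, -20, 0], "dr": [0, 0, 0], "jaw": 5}
    - {"offset": [2, -24, 0], "dr": [0, 0, 0], "jaw": 5}
    - {"offset": [2, -28, 0], "dr": [0, 0, 0], "jaw": 5}
    - {"offset": [2, -31, 0], "dr": [0, 0, 0], "jaw": 5}

```text
t: 4.02
position: [507.0, -30.3, 230.9]
orientation: [[-0.997, -0.081, -0.005], [-0.081, 0.997, -0.002], [0.005, -0.001, -1.0]]
wrist_force: [0.9, -0.1, -2.1]
opening: 0.641
finger_force: 25.0
```

>>> jog_arm:
  series:
    - {"offset": [0, -3.5, 0], "dr": [0, 0, 0], "jaw": 5}
    - {"offset": [0, -7, 0], "dr": [0, 0, 0], "jaw": 5}
    - {"offset": [0.5, -11, 0], "dr": [0, 0, 0], "jaw": 5}
    - {"offset": [0.7, -15, 0], "dr": [0, 0, 0], "jaw": 5}
    - {"offset": [1, -19, 0], "dr": [0, 0, 0], "jaw": 5}
    - {"offset": [1.2, -23, 0], "dr": [0, 0, 0], "jaw": 5}
    - {"offset": [1.4, -26.5, 0], "dr": [0, 0, 0], "jaw": 5}
    - {"offset": [1.4, -27.9, 0], "dr": [0, 0, 0], "jaw": 5}

```text
t: 4.68
position: [515.4, -311.9, 230.3]
orientation: [[-0.997, -0.077, -0.005], [-0.077, 0.997, -0.002], [0.005, -0.002, -1.0]]
wrist_force: [-0.4, -0.7, -1.7]
opening: 0.65
finger_force: 25.0
```

```bash
python3 - <<'E'
from h import *
go([519,-305,160],frame([0,0,-1],[-.083,.996,0]))
E
```

```text
t4.7 pos [ 515.4 -311.9  230.3] z [-0.005 -0.002 -1.   ] y [-0.077  0.997 -0.002] j [ 0.52  0.55 -0.04  1.64  0.03  0.96  2.11] F [-0.4 -0.7 -1.7] open 0.65
off [-0.45  0.68  7.03] dr [-0.1 -0.3 -0.4] rows 1.7
```

>>> jog_arm:
  series:
    - {"offset": [-0.3, 0.6, 2], "dr": [0, 0, 0], "jaw": 5}
    - {"offset": [-0.3, 0.6, 5], "dr": [0, 0, 0], "jaw": 5}
    - {"offset": [-0.3, 0.6, 7], "dr": [0, 0, 0], "jaw": 5}
    - {"offset": [-0.3, 0.6, 7.5], "dr": [0, 0, 0], "jaw": 5}
    - {"offset": [-0.3, 0.6, 7.5], "dr": [0, 0, 0], "jaw": 5}
    - {"offset": [-0.3, 0.6, 7.5], "dr": [0, 0, 0], "jaw": 5}

```text
t: 5.18
position: [521.1, -298.7, 157.7]
orientation: [[-0.996, -0.084, -0.001], [-0.084, 0.996, 0.001], [0.001, 0.001, -1.0]]
wrist_force: [1.5, 0.5, -1.9]
opening: 0.644
finger_force: 25.0
```

```bash
python3 - <<'E'
from h import *
go([519,-305,144],frame([0,0,-1],[-.083,.996,0]))
c=env.camera("side");cv2.imwrite("pics/p1.png",cv2.resize(c["color"][190:400,190:400],(600,600),interpolation=cv2.INTER_CUBIC))
E
```

```text
t5.2 pos [ 521.1 -298.7  157.7] z [-0.001  0.001 -1.   ] y [-0.084  0.996  0.001] j [ 0.5   0.63 -0.05  1.72  0.04  0.8   2.09] F [ 1.5  0.5 -1.9] open 0.644
off [ 0.26 -0.61  1.37] dr [ 0.  -0.1  0.1] rows 0.4
```

View pics/p1.png

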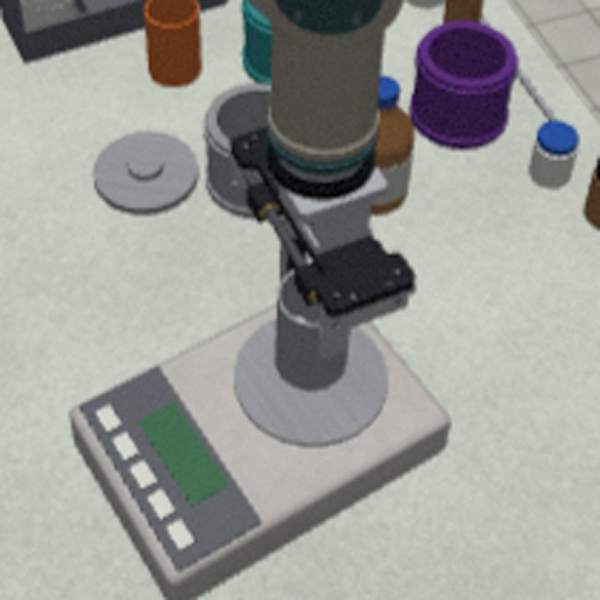

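The cup hovers almost centrally over the pan: its base is near crop (312,368) and the pan centre near (311,380). Lowering gently.

>>> jog_arm:
  series:
    - {"offset": [0.2, -0.4, 0.6], "dr": [0, 0, 0], "jaw": 5}
    - {"offset": [0.2, -0.4, 1.0], "dr": [0, 0, 0], "jaw": 5}
    - {"offset": [0.2, -0.4, 1.2], "dr": [0, 0, 0], "jaw": 5}
    - {"offset": [0.2, -0.4, 1.3], "dr": [0, 0, 0], "jaw": 5}
    - {"offset": [0.2, -0.4, 1.3], "dr": [0, 0, 0], "jaw": 5}
    - {"offset": [0.2, -0.4, 1.3], "dr": [0, 0, 0], "jaw": 5}

```text
t: 5.73
position: [519.7, -303.0, 145.1]
orientation: [[-0.996, -0.084, 0.0], [-0.084, 0.996, 0.0], [-0.0, -0.0, -1.0]]
wrist_force: [-0.3, -0.8, -2.3]
opening: 0.646
finger_force: 25.0
```

>>> jog_arm:
  series:
    - {"offset": [0, 0, 0.1], "dr": [0, 0, 0], "jaw": 5}
    - {"offset": [0, 0, 0.15], "dr": [0, 0, 0], "jaw": 5}
    - {"offset": [0, 0, 0.2], "dr": [0, 0, 0], "jaw": 5}
    - {"offset": [0, 0, 0.2], "dr": [0, 0, 0], "jaw": 5}

```text
t: 6.07
position: [519.8, -303.0, 143.4]
orientation: [[-0.996, -0.084, 0.0], [-0.084, 0.996, -0.0], [-0.0, -0.0, -1.0]]
wrist_force: [-0.6, 1.6, 1.3]
opening: 0.648
finger_force: 25.0
```

>>> jog_arm:
  series:
    - {"offset": [0, 0, 0], "dr": [0, 0, 0], "jaw": 9.4}
    - {"offset": [0, 0, 0], "dr": [0, 0, 0], "jaw": 9.4}
    - {"offset": [0, 0, 0], "dr": [0, 0, 0], "jaw": 9.4}
    - {"offset": [0, 0, 0], "dr": [0, 0, 0], "jaw": 9.4}
    - {"offset": [0, 0, -3], "dr": [0, 0, 0], "jaw": 9.4}
    - {"offset": [0, 0, -7], "dr": [0, 0, 0], "jaw": 9.4}
    - {"offset": [0, 0, -11], "dr": [0, 0, 0], "jaw": 9.4}
    - {"offset": [0, 0, -15], "dr": [0, 0, 0], "jaw": 9.4}

```text
t: 6.73
position: [519.2, -302.9, 294.6]
orientation: [[-0.996, -0.084, -0.001], [-0.084, 0.996, 0.0], [0.0, 0.0, -1.0]]
wrist_force: [1.2, -0.3, -1.4]
opening: 1.002
finger_force: 0.0
```

```bash
python3 - <<'E'
from h import *
go([519,-305,300],frame([0,0,-1],[-.083,.996,0]))
E
```

```text
t6.7 pos [ 519.2 -302.9  294.6] z [-0.001  0.    -1.   ] y [-0.084  0.996  0.   ] j [ 0.51  0.48 -0.05  1.55  0.03  1.11  2.11] F [ 1.2 -0.3 -1.4] open 1.002
off [ 0.04 -0.2  -0.54] dr [ 0. -0.  0.] rows 0.1
```

>>> jog_arm:
  series:
    - {"offset": [0, 0, -5], "dr": [7, 0, 0], "jaw": 9.4}
    - {"offset": [0, 0, -8], "dr": [14, 0, 0], "jaw": 9.4}
    - {"offset": [0, 0, -8], "dr": [21, 0, 0], "jaw": 9.4}
    - {"offset": [0, 0, -8], "dr": [28, 0, 0], "jaw": 9.4}
    - {"offset": [0, 0, -8], "dr": [28, 0, 0], "jaw": 9.4}

```text
t: 7.15
position: [521.3, -295.1, 371.5]
orientation: [[-0.995, -0.086, 0.044], [-0.097, 0.879, -0.467], [0.001, -0.469, -0.883]]
wrist_force: [-0.4, 1.9, -0.8]
opening: 0.998
finger_force: 0.0
```

```bash
python3 - <<'E'
from h import *
go([519,-305,300],frame([0,0,-1],[-.083,.996,0]))
E
```

```text
t7.2 pos [ 521.3 -295.1  371.5] z [ 0.044 -0.467 -0.883] y [-0.086  0.879 -0.469] j [0.12 0.33 0.09 1.72 0.52 1.01 1.61] F [-0.4  1.9 -0.8] open 0.998
off [0.31 2.5  6.76] dr [-28.    0.1   0.8] rows 3.9
```

```bash
cat > kin.py <<'E'
from h import *
from scipy.optimize import least_squares
J=[[-1.171,.629,.0384,1.518,-.027,.996,-.02],[-.54,.53,-.11,1.76,.08,.86,.97],[-.5,.72,-.09,1.86,.11,.58,.99],[-.49,.5,-.12,1.7,.07,.94,1.02],[.52,.55,-.04,1.64,.03,.96,2.11],[.5,.63,-.05,1.72,.04,.8,2.09],[.51,.48,-.05,1.55,.03,1.11,2.11]]
P=[[291.6,580.2,215.6],[482.2,304.9,202],[499.1,279.6,71],[505.1,284.7,236.6],[515.4,-311.9,230.3],[521.1,-298.7,157.7],[519.2,-302.9,294.6]]
s=env.read_state();J=np.array(J+[list(s["joints"])]);P=np.array(P+[list(s["position"])])
def fk(q,L):
    d,a,b,t,e,f=L
    def A(s,seq): return Rn.from_euler(seq,s).as_matrix()
    R1=A(-q[0],'z')@A(q[1],'y')@A(-q[2],'z'); p=np.array([0,0,d])+R1@[e,0,a]
    R2=R1@A(q[3],'y')@A(-q[4],'z'); p=p+R1@A(q[3],'y')@[-f,0,b]
    R3=R2@A(q[5],'y'); p=p+R3@[0,0,t]
    return p,R3@A(-q[6],'z')
r=least_squares(lambda L:np.ravel([fk(q,L)[0]-p for q,p in zip(J,P)]),[350,420,400,250,0,0])
L=r.x
if __name__=="__main__":
    print(L.round(1),np.abs(r.fun).max()); p,R=fk(J[-1],L); print(R.round(3),s["orientation"].round(3))
E
python3 kin.py
```

```text
[321.  647.5 384.6 439.3 -47.9 -12. ] 24.929863233607648
[[ 0.086 -0.995  0.044]
 [-0.879 -0.097 -0.467]
 [ 0.469  0.001 -0.883]] [[-0.995 -0.086  0.044]
 [-0.097  0.879 -0.467]
 [ 0.001 -0.469 -0.883]]
```

```bash
python3 - <<'E'
s=open('kin.py').read()
s=s.replace("d,a,b,t,e,f=L","d,a,b,t,e,f,g,h=L").replace("[e,0,a]","[e,g,a]").replace("R3@[0,0,t]","R3@[h,0,t]").replace("250,0,0]","250,0,0,0,0]").replace("p,R=fk","p,R=fk").replace("for q,p in zip(J,P)])","for q,p in zip(J,P)]+[.02*(L[[0,4,5]]-[365,20,20])][:0])")
s=s.replace("r=least","r=least").replace("lambda L:np.ravel(","lambda L:np.append(.02*(L-L0),").replace("[350,420,400,250,0,0,0,0])","L0)").replace("r=least","L0=np.array([365,395,385,250,20,-20,-30,110.])\nr=least").replace("+[.02*(L[[0,4,5]]-[365,20,20])][:0])",")")
open('kin.py','w').write(s)
E
grep -n least kin.py; python3 kin.py
```

```text
2:from scipy.optimize import least_squares
14:r=least_squares(lambda L:np.append(.02*(L-L0),[fk(q,L)[0]-p for q,p in zip(J,P)]),L0)
[ 3.382e+02  5.520e+02  3.676e+02  3.711e+02 -1.000e-01  3.100e+00
 -2.910e+01 -1.410e+01] 3.8596206053526316
[[ 0.086 -0.995  0.044]
 [-0.879 -0.097 -0.467]
 [ 0.469  0.001 -0.883]] [[-0.995 -0.086  0.044]
 [-0.097  0.879 -0.467]
 [ 0.001 -0.469 -0.883]]
```

```bash
cat >> kin.py <<'E'
C=np.array([[0,-1,0],[1,0,0],[0,0,1.]])
lo=np.array([-3.06,-.37,-1.25,.18,-1.1,.23,-2.94])+.03;hi=np.array([3.06,2.12,1.32,2.47,4.24,1.98,2.94])-.03
def ik(P,R,q0):
    def f(q):
        p,M=fk(q,L);return np.r_[(p-P)/10,Rn.from_matrix((M@C).T@R).as_rotvec()*20,.1*(q-q0)]
    r=least_squares(f,np.clip(q0,lo+.01,hi-.01),bounds=(lo,hi));return r.x,np.abs(r.fun[:6]).max()
def tool(phi,roll,pitch=0):
    f=np.radians(phi);p=np.radians(pitch)
    z=np.array([np.cos(f)*np.cos(p),np.sin(f)*np.cos(p),-np.sin(p)]);y=np.array([-np.sin(f),np.cos(f),0])
    R=frame(z,y);return R@Rn.from_euler('z',roll,degrees=True).as_matrix()
E
python3 - <<'E'
from kin import *
q0=np.array(s["joints"])
for phi in(-90,-75,-60,-45,-30,-15):
  for r0 in(0,180):
    R=tool(phi,r0);z=R[:,2]
    q,e=ik(np.array([520,-303,132])+8*z,R,q0);print("grasp",phi,r0,q.round(2),e.round(2))
    for rr in(135,-135):
      R2=tool(phi,r0+rr);q2,e2=ik(np.array([569,-21,165])+8*z,R2,q);print("   pour",rr,q2.round(2),e2.round(2))
E
```

```text
grasp -90 0 [-0.85  1.9   1.29  1.93 -0.12  0.43 -0.32] 0.0
   pour 135 [-1.14  1.74  1.29  1.55 -0.04  1.13 -2.67] 0.0
   pour -135 [-1.    1.46  0.82  1.54  0.48  1.27  1.57] 0.0
grasp -90 180 [-0.33  1.28  0.24  1.91  1.32  1.34  1.6 ] 0.0
   pour 135 [-0.92  1.37  0.62  1.54  0.64  1.37 -0.15] 0.0
   pour -135 [-0.47  1.32 -0.41  2.21  1.37  1.95  2.91] 11.88
grasp -75 0 [-0.21  1.28  0.03  2.14  1.64  1.56 -1.85] 0.0
   pour 135 [-1.25  1.67  1.15  1.81  0.21  0.78 -2.91] 0.0
   pour -135 [-0.43  1.22 -0.37  1.78  1.31  1.95  0.85] 0.0
grasp -75 180 [-0.3   1.29  0.16  2.14  1.63  1.42  1.28] 0.0
   pour 135 [-0.83  1.23  0.28  1.79  1.06  1.4  -0.54] 0.0
   pour -135 [-1.32  1.66  1.12  2.31  2.17  0.26  2.91] 8.29
grasp -60 0 [-0.    1.35 -0.16  2.36  1.92  1.95 -2.03] 0.0
   pour 135 [-1.38  1.8   1.23  2.06  0.16  0.34 -2.91] 0.0
   pour -135 [-0.43  1.22 -0.41  2.03  1.48  1.95  0.68] 0.0
grasp -60 180 [-0.2   1.37  0.1   2.35  1.91  1.68  0.99] 0.0
   pour 135 [-0.62  1.18 -0.13  2.03  1.42  1.68 -0.87] 0.0
   pour -135 [-1.35  1.73  1.13  2.3   2.16  0.26  2.91] 4.45
gras
[... 403 characters left out ...]
3.97  1.57  0.1 ] 2.31
   pour 135 [ 0.78  2.09 -1.05  2.44  4.11  1.95 -2.13] 7.09
   pour -135 [ 0.78  2.09 -1.05  2.44  4.11  1.95  2.58] 7.09
grasp -30 180 [-0.4   2.09  0.8   2.44  2.13  1.72 -0.01] 2.38
   pour 135 [-1.42  2.07  1.22  2.44  2.84  0.55 -2.68] 0.2
   pour -135 [-1.43  2.09  1.23  2.44  2.88  0.54  1.98] 0.19
grasp -15 0 [ 1.8   2.05 -1.22  2.44  3.63  0.92  0.17] 0.62
   pour 135 [ 0.77  2.09 -0.99  2.44  4.16  1.95 -2.18] 4.21
   pour -135 [ 0.77  2.09 -0.99  2.44  4.16  1.95  2.53] 4.21
grasp -15 180 [-0.27  2.09  0.85  2.44  2.17  1.95 -0.06] 2.96
   pour 135 [-1.34  2.09  0.99  2.44  2.3   0.85 -2.36] 3.21
   pour -135 [-1.34  2.09  0.99  2.44  2.3   0.85  2.36] 3.21
```

```bash
python3 - <<'E'
from kin import *
q0=np.array(s["joints"])
R=tool(-65,180,10);z=R[:,2];cup=np.array([519.8,-303,130])
pre=cup-140*z;hi_=pre+[0,0,140]
q,e=ik(hi_,R,q0);print("hi",hi_.round(),q.round(2),e.round(2));go(hi_,R)
q,e=ik(pre,R,q);print("pre",pre.round(),q.round(2),e.round(2))
q,e=ik(cup+8*z,R,q);print("grasp",q.round(2),e.round(2))
at=R.T@[0,0,1]
for ph,pi in((-65,10),(-60,25),(-50,25)):
  qq=q
  for rr in(0,60,95,120,135,150):
    R2=tool(ph,180+rr,pi);m=R2@at;qq,e=ik(np.array([569,-21,170])+8*R2[:,2],R2,qq);print(ph,pi,rr,"mouth",m.round(2),qq.round(2),e.round(2))
E
```

```text
hi [ 462. -178.  294.] [-0.03  0.86 -0.79  2.44  1.35  1.95  1.47] 0.77
t7.2 pos [ 521.3 -295.1  371.5] z [ 0.044 -0.467 -0.883] y [-0.086  0.879 -0.469] j [0.12 0.33 0.09 1.72 0.52 1.01 1.61] F [-0.4  1.9 -0.8] open 0.998
off [ 4.81 14.42  1.08] dr [ 54.4  28.2 -94.2] rows 15.7
pre [ 462. -178.  154.] [-0.13  1.22 -0.6   2.44  1.47  1.95  1.13] 0.0
grasp [ 0.13  1.2  -0.38  2.35  1.92  1.87  1.35] 0.0
-65 10 0 mouth [ 0. -0.  1.] [-0.29  1.13 -0.61  2.    1.45  1.95  1.59] 0.0
-65 10 60 mouth [-0.81 -0.28  0.52] [-0.31  1.12 -0.59  2.    1.45  1.92  0.54] 0.0
-65 10 95 mouth [-0.97 -0.25 -0.05] [-0.32  1.12 -0.57  2.    1.44  1.91 -0.07] 0.0
-65 10 120 mouth [-0.88 -0.13 -0.45] [-0.32  1.11 -0.56  2.    1.44  1.9  -0.5 ] 0.0
-65 10 135 mouth [-0.75 -0.03 -0.66] [-0.33  1.11 -0.55  2.    1.44  1.89 -0.76] 0.0
-65 10 150 mouth [-0.58  0.08 -0.81] [-0.33  1.11 -0.54  2.    1.44  1.88 -1.02] 0.0
-60 25 0 mouth [ 0.13 -0.22  0.97] [-0.14  0.98 -0.77  2.12  1.5   1.77  1.71] 0.0
-60 25 60 mouth [-0.71 -0.47  0.52] [-0.14  0.98 -0.77  2.12  1.5   1.76  0.66] 0.0
-60 25 95 mouth [-0.95 -0.32 -0.  ] [-0.14  0.98 -0.77  2.12  1.5   1.76  0.05] 0.0
-60 25 120 mouth [-0.92 -0.11 -0.37] [-0.14  0.98 -0.77  2.12  1.5   1.76 -0.39] 0.0
-60 25 135 mouth [-0.83  0.04 -0.56] [-0.14  0.98 -0.77  2.12  1.5   1.76 -0.65] 0.0
-60 25 150 mouth [-0.69  0.2  -0.7 ] [-0.14  0.98 -0.77  2.12  1.5   1.76 -0.91] 0.0
-50 25 0 mouth [ 0.17 -0.2   0.97] [-0.15  0.95 -0.74  2.27  1.63  1.71  1.67] 0.0
-50 25 60 mouth [-0.62 -0.59  0.52] [-0.12  0.97 -0.8   2.27  1.64  1.76  0.63] 0.0
-50 25 95 mouth [-0.88 -0.48 -0.  ] [-0.1   0.99 -0.83  2.27  1.64  1.79  0.02] 0.0
-50 25 120 mouth [-0.89 -0.27 -0.37] [-0.09  1.   -0.85  2.27  1.64  1.81 -0.41] 0.0
-50 25 135 mouth [-0.82 -0.1  -0.56] [-0.08  1.   -0.87  2.27  1.64  1.83 -0.67] 0.0
-50 25 150 mouth [-0.71  0.08 -0.7 ] [-0.07  1.01 -0.88  2.27  1.64  1.84 -0.93] 0.0
```

```bash
python3 - <<'E'
from kin import *
q0=np.array(s["joints"])
R=tool(-72,180,15);z=R[:,2];cup=np.array([519.8,-303,130])
pre=cup-130*z
for h in (200,120,60,0):
  q,e=ik(pre+[0,0,h],R,q0 if h==200 else q);print(h,(pre+[0,0,h]).round(),q.round(2),e.round(2))
go(pre+[0,0,120],R)
q,e=ik(cup+8*z,R,q);print("grasp",q.round(2),e.round(2))
E
```

```text
200 [ 481. -184.  364.] [-0.41  0.51 -0.09  2.29  1.34  1.42  1.9 ] 0.0
120 [ 481. -184.  284.] [-0.4   0.7  -0.09  2.33  1.39  1.39  1.67] 0.0
60 [ 481. -184.  224.] [-0.4   0.85 -0.1   2.34  1.43  1.37  1.52] 0.0
0 [ 481. -184.  164.] [-0.4   1.   -0.1   2.32  1.47  1.37  1.39] 0.0
t7.2 pos [ 521.3 -295.1  371.5] z [ 0.044 -0.467 -0.883] y [-0.086  0.879 -0.469] j [0.12 0.33 0.09 1.72 0.52 1.01 1.61] F [-0.4  1.9 -0.8] open 0.998
off [ 2.92 14.27  2.36] dr [ 45.3  29.3 -92. ] rows 14.9
grasp [-0.15  1.08  0.02  2.27  1.8   1.33  1.36] 0.0
```

>>> jog_arm:
  series:
    - {"offset": [1, 4, 0], "dr": [3, 2, -6], "jaw": 9.4}
    - {"offset": [1, 7, 0], "dr": [6, 4, -12], "jaw": 9.4}
    - {"offset": [1.5, 9, 0], "dr": [9, 6, -18], "jaw": 9.4}
    - {"offset": [2, 11, 1], "dr": [12, 8, -24], "jaw": 9.4}
    - {"offset": [2, 12, 1], "dr": [15, 10, -30], "jaw": 9.4}
    - {"offset": [2.5, 13, 1], "dr": [18, 12, -37], "jaw": 9.4}
    - {"offset": [2.5, 13.5, 1], "dr": [21, 14, -44], "jaw": 9.4}
    - {"offset": [2.9, 14.3, 1], "dr": [24, 15, -49], "jaw": 9.4}

```text
t: 7.82
position: [481.5, -184.4, 296.9]
orientation: [[-0.593, -0.805, 0.012], [-0.464, 0.33, -0.822], [0.658, -0.493, -0.569]]
wrist_force: [-0.5, 1.4, -0.5]
opening: 0.999
finger_force: 0.0
```

```bash
cat > a.py <<'E'
from h import *
from kin import tool
R=tool(-72,180,15);z=R[:,2];cup=np.array([519.8,-303,130]);pre=cup-130*z
E
python3 - <<'E'
from a import *
go(pre+[0,0,120],R)
E
```

```text
t7.8 pos [ 481.5 -184.4  296.9] z [ 0.012 -0.822 -0.569] y [-0.805  0.33  -0.493] j [-0.3   0.52  0.01  2.03  1.    1.21  1.54] F [-0.5  1.4 -0.5] open 0.999
off [-0.88  0.72  0.68] dr [ 21.5  13.9 -43.5] rows 7.1
```

>>> jog_arm:
  series:
    - {"offset": [-0.9, 0.7, 0.7], "dr": [3, 2, -6], "jaw": 9.4}
    - {"offset": [-0.9, 0.7, 0.7], "dr": [6, 4, -12], "jaw": 9.4}
    - {"offset": [-0.9, 0.7, 0.7], "dr": [9, 6, -18], "jaw": 9.4}
    - {"offset": [-0.9, 0.7, 0.7], "dr": [12, 8, -24], "jaw": 9.4}
    - {"offset": [-0.9, 0.7, 0.7], "dr": [15, 10, -31], "jaw": 9.4}
    - {"offset": [-0.9, 0.7, 0.7], "dr": [18.5, 12, -37], "jaw": 9.4}
    - {"offset": [-0.9, 0.7, 0.7], "dr": [21.5, 14, -43.5], "jaw": 9.4}
    - {"offset": [-0.9, 0.7, 0.7], "dr": [21.5, 14, -43.5], "jaw": 9.4}

```text
t: 8.48
position: [478.8, -184.2, 282.5]
orientation: [[0.084, -0.952, 0.295], [-0.243, -0.306, -0.92], [0.966, 0.006, -0.257]]
wrist_force: [-0.1, -0.1, -0.2]
opening: 1.001
finger_force: 0.0
```

```bash
python3 - <<'E'
from a import *
go(pre,R)
a=env.camera("side")["color"][150:400,170:420];b=env.camera("top")["color"][150:350,260:480]
cv2.imwrite("pics/g1.png",np.hstack([cv2.resize(a,(400,400)),cv2.resize(b,(400,400))]))
E
```

```text
t8.5 pos [ 478.8 -184.2  282.5] z [ 0.295 -0.92  -0.257] y [-0.952 -0.306  0.006] j [-0.45  0.72 -0.01  2.34  1.4   1.33  1.66] F [-0.1 -0.1 -0.2] open 1.001
off [-11.48  -0.29   3.07] dr [ 0.2 -0.1  0.3] rows 2.9
```

View pics/g1.png

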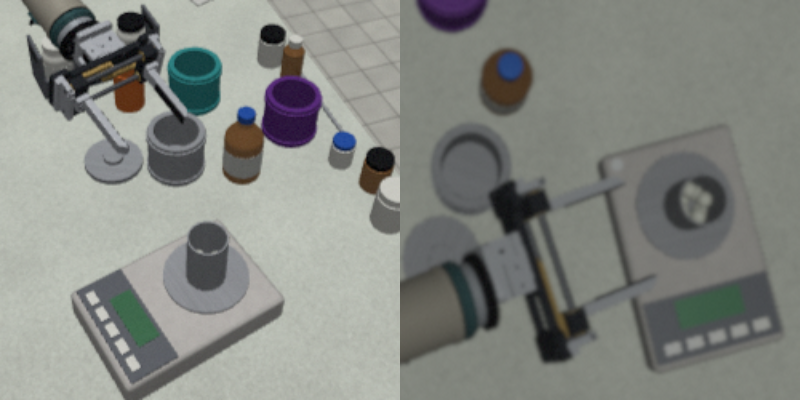

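The cup stands upright on the pan with the balls inside (left crop (208,250), right crop (695,203)). The open gripper is horizontal and facing it. I'm descending, then advancing.

>>> jog_arm:
  series:
    - {"offset": [-3, 0, 0.8], "dr": [0, 0, 0], "jaw": 9.4}
    - {"offset": [-6, -0.1, 1.6], "dr": [0, 0, 0], "jaw": 9.4}
    - {"offset": [-9, -0.2, 2.4], "dr": [0, 0, 0], "jaw": 9.4}
    - {"offset": [-11.5, -0.3, 3.1], "dr": [0, 0, 0], "jaw": 9.4}
    - {"offset": [-11.5, -0.3, 3.1], "dr": [0, 0, 0], "jaw": 9.4}
    - {"offset": [-11.5, -0.3, 3.1], "dr": [0, 0, 0], "jaw": 9.4}

```text
t: 9.08
position: [483.9, -183.4, 164.5]
orientation: [[0.075, -0.953, 0.294], [-0.246, -0.303, -0.921], [0.966, -0.004, -0.257]]
wrist_force: [0.6, -0.2, 0.2]
opening: 0.999
finger_force: 0.0
```

```bash
python3 - <<'E'
from a import *
go(cup+8*z,R)
E
```

```text
t9.1 pos [ 483.9 -183.4  164.5] z [ 0.294 -0.921 -0.257] y [-0.953 -0.303 -0.004] j [-0.44  1.01 -0.01  2.31  1.48  1.3   1.38] F [ 0.6 -0.2  0.2] open 0.999
off [-0.13  0.21 13.76] dr [ 0.3 -0.1 -0.3] rows 3.3
```

>>> jog_arm:
  series:
    - {"offset": [-0.1, 0.2, 3], "dr": [0, 0, 0], "jaw": 9.4}
    - {"offset": [-0.1, 0.2, 6], "dr": [0, 0, 0], "jaw": 9.4}
    - {"offset": [-0.1, 0.2, 8.5], "dr": [0, 0, 0], "jaw": 9.4}
    - {"offset": [-0.1, 0.2, 11], "dr": [0, 0, 0], "jaw": 9.4}
    - {"offset": [-0.1, 0.2, 13], "dr": [0, 0, 0], "jaw": 9.4}
    - {"offset": [-0.1, 0.2, 13.8], "dr": [0, 0, 0], "jaw": 9.4}
    - {"offset": [-0.1, 0.2, 13.8], "dr": [0, 0, 0], "jaw": 9.4}
    - {"offset": [-0.1, 0.2, 13.8], "dr": [0, 0, 0], "jaw": 9.4}

```text
t: 9.75
position: [522.7, -309.9, 129.5]
orientation: [[0.073, -0.952, 0.296], [-0.247, -0.305, -0.92], [0.966, -0.006, -0.258]]
wrist_force: [0.9, 0.6, -0.4]
opening: 1.002
finger_force: 0.0
```

```bash
python3 - <<'E'
from a import *
go(cup+8*z,R)
a=env.camera("side")["color"][200:380,220:400];b=env.camera("top")["color"][180:340,320:480]
cv2.imwrite("pics/g2.png",np.hstack([cv2.resize(a,(400,400)),cv2.resize(b,(400,400))]))
E
```

```text
t9.8 pos [ 522.7 -309.9  129.5] z [ 0.296 -0.92  -0.258] y [-0.952 -0.305 -0.006] j [-0.2   1.09  0.11  2.27  1.81  1.26  1.32] F [ 0.9  0.6 -0.4] open 1.002
off [-0.15  0.06  0.07] dr [ 0.2 -0.1 -0.4] rows 0.1
```

View pics/g2.png

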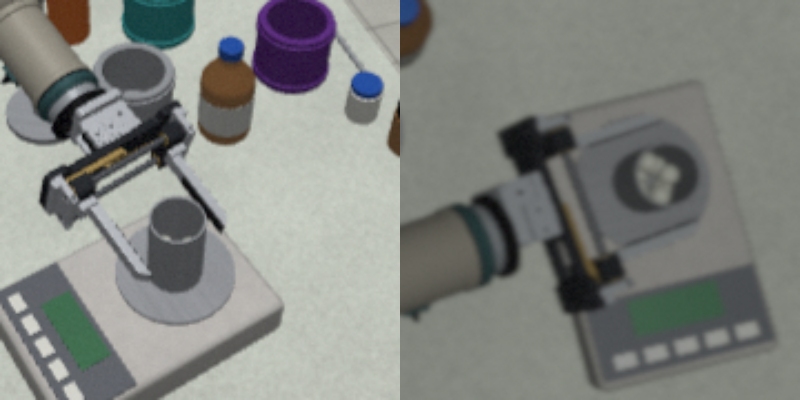

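The fingers are either side of the cup at mid-upper height (left crop: cup (177,245), fingertips (145,272) and (215,222)). Closing.

>>> jog_arm:
  series:
    - {"offset": [0, 0, 0], "dr": [0, 0, 0], "jaw": 5}
    - {"offset": [0, 0, 0], "dr": [0, 0, 0], "jaw": 5}
    - {"offset": [0, 0, 0], "dr": [0, 0, 0], "jaw": 5}
    - {"offset": [0, 0, 0], "dr": [0, 0, 0], "jaw": 5}
    - {"offset": [0, 0, 0], "dr": [0, 0, 0], "jaw": 5}
    - {"offset": [0, 0, 0], "dr": [0, 0, 0], "jaw": 5}
    - {"offset": [0, 0, 0], "dr": [0, 0, 0], "jaw": 5}
    - {"offset": [0, 0, 0], "dr": [0, 0, 0], "jaw": 5}
  force: 35

```text
t: 10.52
position: [522.8, -309.9, 128.1]
orientation: [[0.076, -0.952, 0.297], [-0.246, -0.306, -0.919], [0.966, -0.003, -0.258]]
wrist_force: [0.7, 1.7, 0.7]
opening: 0.639
finger_force: 35.0
```

```bash
python3 - <<'E'
from a import *
go(cup+8*z,R)
at=R.T@[0,0,1]
print("lift");S=env.read_state();go(S["position"]+[0,0,130],S["orientation"])
for rr in (0,90,105,120,135,150):
  R2=tool(-60,180+rr,20);m=R2@at;h=m[:2]/np.hypot(*m[:2])
  print(rr,m.round(2),"TCP",(np.r_[np.array([570,-21])-22*h,165]+8*R2[:,2]).round())
E
```

```text
t10.5 pos [ 522.8 -309.9  128.1] z [ 0.297 -0.919 -0.258] y [-0.952 -0.306 -0.003] j [-0.2   1.1   0.11  2.27  1.81  1.26  1.32] F [0.7 1.7 0.7] open 0.639
off [-0.01  0.07  0.02] dr [ 0.1 -0.1 -0.2] rows 0.0
lift
t10.5 pos [ 522.8 -309.9  128.1] z [ 0.297 -0.919 -0.258] y [-0.952 -0.306 -0.003] j [-0.2   1.1   0.11  2.27  1.81  1.26  1.32] F [0.7 1.7 0.7] open 0.639
off [12.56 -0.04 -3.35] dr [0. 0. 0.] rows 3.1
0 [ 0.04 -0.08  1.  ] TCP [563.  -8. 162.]
90 [-0.96 -0.27  0.09] TCP [595. -21. 162.]
105 [-0.97 -0.18 -0.15] TCP [595. -23. 162.]
120 [-0.93 -0.06 -0.37] TCP [596. -26. 162.]
135 [-0.83  0.07 -0.55] TCP [596. -29. 162.]
150 [-0.68  0.22 -0.7 ] TCP [595. -34. 162.]
```

>>> jog_arm:
  series:
    - {"offset": [1, 0, -0.3], "dr": [0, 0, 0], "jaw": 5}
    - {"offset": [3, 0, -0.8], "dr": [0, 0, 0], "jaw": 5}
    - {"offset": [6, 0, -1.6], "dr": [0, 0, 0], "jaw": 5}
    - {"offset": [9, 0, -2.4], "dr": [0, 0, 0], "jaw": 5}
    - {"offset": [11, 0, -3], "dr": [0, 0, 0], "jaw": 5}
    - {"offset": [12.5, 0, -3.3], "dr": [0, 0, 0], "jaw": 5}
    - {"offset": [12.5, 0, -3.3], "dr": [0, 0, 0], "jaw": 5}

```text
t: 11.1
position: [521.6, -311.2, 260.6]
orientation: [[0.071, -0.953, 0.296], [-0.247, -0.304, -0.92], [0.966, -0.008, -0.257]]
wrist_force: [1.1, 0.1, -1.1]
opening: 0.635
finger_force: 35.0
```

```bash
python3 - <<'E'
from a import *
go([595,-22,230],tool(-60,180,20))
E
```

```text
t11.1 pos [ 521.6 -311.2  260.6] z [ 0.296 -0.92  -0.257] y [-0.953 -0.304 -0.008] j [-0.23  0.78  0.15  2.31  1.75  1.2   1.6 ] F [ 1.1  0.1 -1.1] open 0.635
off [ -9.58 -15.76 -23.65] dr [11.6 -5.1 -4.1] rows 7.2
```

>>> jog_arm:
  series:
    - {"offset": [-0.8, -1.5, -2.2], "dr": [1, -0.5, -0.5], "jaw": 5}
    - {"offset": [-2, -3.5, -5], "dr": [3, -1, -1], "jaw": 5}
    - {"offset": [-3.5, -5.7, -8.5], "dr": [4, -2, -1.5], "jaw": 5}
    - {"offset": [-4.9, -8, -12], "dr": [6, -2.5, -2], "jaw": 5}
    - {"offset": [-6.3, -10.3, -15.5], "dr": [8, -3.5, -3], "jaw": 5}
    - {"offset": [-7.7, -12.6, -19], "dr": [10, -4.5, -3.5], "jaw": 5}
    - {"offset": [-9, -14.8, -22.2], "dr": [11.6, -5.1, -4], "jaw": 5}
    - {"offset": [-9.6, -15.8, -23.6], "dr": [11.6, -5.1, -4.1], "jaw": 5}

```text
t: 11.77
position: [595.4, -17.3, 223.9]
orientation: [[0.18, -0.863, 0.473], [-0.297, -0.506, -0.81], [0.938, 0.005, -0.348]]
wrist_force: [0.7, 0.1, -2.4]
opening: 0.636
finger_force: 35.0
```

```bash
python3 - <<'E'
from a import *
go([595,-22,195],tool(-60,180,20))
for rr in(50,):
  go([595,-22,195],tool(-60,180+rr,20))
E
```

```text
t11.8 pos [595.4 -17.3 223.9] z [ 0.473 -0.81  -0.348] y [-0.863 -0.506  0.005] j [-0.61  0.81 -0.05  2.07  1.38  1.29  1.84] F [ 0.7  0.1 -2.4] open 0.636
off [-2.58  0.26  1.37] dr [-0.3  0.3  0.4] rows 0.7
t11.8 pos [595.4 -17.3 223.9] z [ 0.473 -0.81  -0.348] y [-0.863 -0.506  0.005] j [-0.61  0.81 -0.05  2.07  1.38  1.29  1.84] F [ 0.7  0.1 -2.4] open 0.636
off [-2.58  0.26  1.37] dr [-0.1  0.4 50.4] rows 7.0
```

>>> jog_arm:
  series:
    - {"offset": [-0.6, 0.1, 0.3], "dr": [0, 0, 5], "jaw": 5}
    - {"offset": [-1.2, 0.2, 0.7], "dr": [0, 0, 12], "jaw": 5}
    - {"offset": [-2, 0.3, 1.1], "dr": [0, 0, 19], "jaw": 5}
    - {"offset": [-2.6, 0.3, 1.4], "dr": [0, 0, 26], "jaw": 5}
    - {"offset": [-2.6, 0.3, 1.4], "dr": [0, 0, 33], "jaw": 5}
    - {"offset": [-2.6, 0.3, 1.4], "dr": [0, 0, 40], "jaw": 5}
    - {"offset": [-2.6, 0.3, 1.4], "dr": [0, 0, 46], "jaw": 5}
    - {"offset": [-2.6, 0.3, 1.4], "dr": [0, 0, 50], "jaw": 5}

```text
t: 12.43
position: [594.1, -27.0, 195.1]
orientation: [[-0.552, -0.69, 0.469], [-0.574, -0.093, -0.813], [0.605, -0.718, -0.345]]
wrist_force: [-1.0, -0.2, -1.6]
opening: 0.635
finger_force: 35.0
```

```bash
python3 - <<'E'
from a import *
go([595,-22,168],tool(-60,180+85,20))
b=env.camera("top");cv2.imwrite("pics/v.png",np.hstack([cv2.resize(env.camera("side")["color"][150:330,200:380],(400,400)),cv2.resize(b["color"][150:310,220:380],(400,400))]))
E
```

```text
t12.4 pos [594.1 -27.  195.1] z [ 0.469 -0.813 -0.345] y [-0.69  -0.093 -0.718] j [-0.62  0.87  0.    2.08  1.4   1.24  0.9 ] F [-1.  -0.2 -1.6] open 0.635
off [-1.97  1.84  0.57] dr [ 0.2  0.  35.1] rows 4.9
```

View pics/v.png

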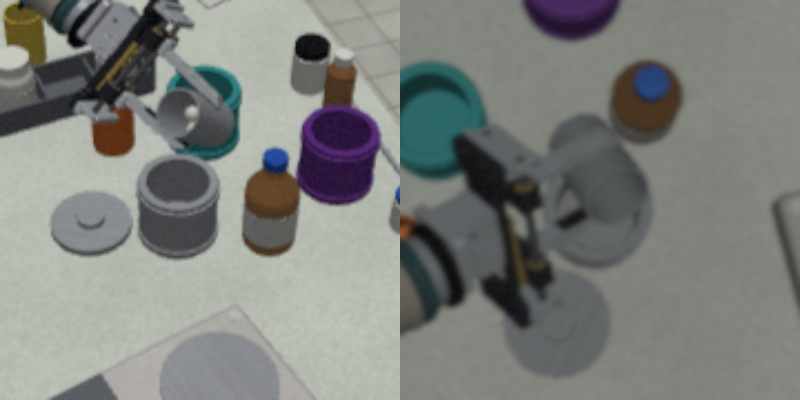

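The cup is tilted 50° with its mouth facing the robot. The mouth is above the jar, at right crop (615,190) against the bore at (598,210), and the balls are still inside. Continuing the pour slowly.

>>> jog_arm:
  series:
    - {"offset": [-0.4, 0.4, 0.1], "dr": [0, 0, 4], "jaw": 5}
    - {"offset": [-0.8, 0.8, 0.2], "dr": [0, 0, 9], "jaw": 5}
    - {"offset": [-1.2, 1.2, 0.3], "dr": [0, 0, 14], "jaw": 5}
    - {"offset": [-1.6, 1.5, 0.4], "dr": [0, 0, 19], "jaw": 5}
    - {"offset": [-2, 1.8, 0.6], "dr": [0, 0, 24], "jaw": 5}
    - {"offset": [-2, 1.8, 0.6], "dr": [0, 0, 28], "jaw": 5}
    - {"offset": [-2, 1.8, 0.6], "dr": [0, 0, 32], "jaw": 5}
    - {"offset": [-2, 1.8, 0.6], "dr": [0, 0, 35], "jaw": 5}

```text
t: 13.2
position: [595.8, -22.0, 168.5]
orientation: [[-0.847, -0.251, 0.469], [-0.525, 0.251, -0.813], [0.087, -0.935, -0.344]]
wrist_force: [-0.1, 0.4, -1.5]
opening: 0.633
finger_force: 35.0
```

```bash
python3 - <<'E'
from a import *
go([596,-24,164],tool(-60,180+110,20))
S=env.read_state();RR=S["orientation"];m=RR@(R.T@[0,0,1]);g=S["position"]-8*RR[:,2]
lip=np.array([0,0,-1.])+m*m[2];lip/=np.linalg.norm(lip)
print("mouth dir",m.round(2),"mouth",(g+35*m).round(),"low lip",(g+35*m+27*lip).round())
E
```

```text
t13.2 pos [595.8 -22.  168.5] z [ 0.469 -0.813 -0.344] y [-0.251  0.251 -0.935] j [-0.64  0.93  0.02  2.06  1.41  1.22  0.25] F [-0.1  0.4 -1.5] open 0.633
off [0.05 0.37 0.32] dr [ 0.1 -0.  25.3] rows 3.5
mouth dir [-0.94 -0.3   0.17] mouth [559. -26. 177.] low lip [555. -27. 151.]
```

```bash
python3 - <<'E'
from a import *
go([603,-18,156],tool(-60,180+85,20))
E
```

```text
t13.2 pos [595.8 -22.  168.5] z [ 0.469 -0.813 -0.344] y [-0.251  0.251 -0.935] j [-0.64  0.93  0.02  2.06  1.41  1.22  0.25] F [-0.1  0.4 -1.5] open 0.633
off [-0.93  1.09  0.44] dr [ 0.1 -0.   0.3] rows 0.4
```

>>> jog_arm:
  series:
    - {"offset": [-0.5, 0.5, 0.2], "dr": [0, 0, 1], "jaw": 5}
    - {"offset": [-0.9, 1.1, 0.4], "dr": [0, 0, 2], "jaw": 5}
    - {"offset": [-0.9, 1.1, 0.4], "dr": [0, 0, 5], "jaw": 5}
    - {"offset": [-0.9, 1.1, 0.4], "dr": [0, 0, 8], "jaw": 5}
    - {"offset": [-0.9, 1.1, 0.4], "dr": [0, 0, 11], "jaw": 5}
    - {"offset": [-0.9, 1.1, 0.4], "dr": [0, 0, 14], "jaw": 5}
    - {"offset": [-0.9, 1.1, 0.4], "dr": [0, 0, 16], "jaw": 5}
    - {"offset": [-0.9, 1.1, 0.4], "dr": [0, 0, 18], "jaw": 5}

```text
t: 13.87
position: [603.2, -17.4, 156.0]
orientation: [[-0.883, 0.023, 0.47], [-0.422, 0.401, -0.813], [-0.207, -0.916, -0.344]]
wrist_force: [0.4, -0.2, -2.2]
opening: 0.634
finger_force: 35.0
```

>>> jog_arm:
  series:
    - {"offset": [0, 0, 0], "dr": [0, 0, 2], "jaw": 5}
    - {"offset": [0, 0, 0], "dr": [0, 0, 4], "jaw": 5}
    - {"offset": [0, 0, 0], "dr": [0, 0, 6], "jaw": 5}
    - {"offset": [0, 0, 0], "dr": [0, 0, 8], "jaw": 5}
    - {"offset": [0, 0, 0], "dr": [0, 0, 10], "jaw": 5}
    - {"offset": [0, 0, 0], "dr": [0, 0, 12], "jaw": 5}
    - {"offset": [0, 0, 0], "dr": [0, 0, 14], "jaw": 5}
    - {"offset": [0, 0, 0], "dr": [0, 0, 16], "jaw": 5}

```text
t: 14.53
position: [603.3, -17.6, 156.4]
orientation: [[-0.842, 0.266, 0.47], [-0.296, 0.501, -0.813], [-0.452, -0.824, -0.343]]
wrist_force: [0.3, -0.1, -1.1]
opening: 0.639
finger_force: 35.0
```

```bash
python3 - <<'E'
from a import *
go([603,-18,158],tool(-60,180+150,20))
S=env.read_state();RR=S["orientation"];m=RR@(R.T@[0,0,1]);g=S["position"]-8*RR[:,2]
lip=np.array([0,0,-1.])+m*m[2];lip/=np.linalg.norm(lip)
print("mouth dir",m.round(2),"mouth",(g+35*m).round(),"low lip",(g+35*m+27*lip).round())
E
```

```text
t14.5 pos [603.3 -17.6 156.4] z [ 0.47  -0.813 -0.343] y [ 0.266  0.501 -0.824] j [-0.66  0.96  0.05  2.04  1.4   1.2  -0.34] F [ 0.3 -0.1 -1.1] open 0.639
off [-0.03 -0.16 -0.03] dr [ 0.1 -0.  31.3] rows 4.4
mouth dir [-0.93 -0.08 -0.35] mouth [567. -14. 147.] low lip [576. -13. 122.]
```

>>> jog_arm:
  series:
    - {"offset": [0, 0, 0], "dr": [0, 0, 4], "jaw": 5}
    - {"offset": [0, 0, 0], "dr": [0, 0, 8], "jaw": 5}
    - {"offset": [0, 0, 0], "dr": [0, 0, 12], "jaw": 5}
    - {"offset": [0, 0, 0], "dr": [0, 0, 16], "jaw": 5}
    - {"offset": [0, 0, 0], "dr": [0, 0, 20], "jaw": 5}
    - {"offset": [0, 0, 0], "dr": [0, 0, 25], "jaw": 5}
    - {"offset": [0, 0, 0], "dr": [0, 0, 31], "jaw": 5}
    - {"offset": [0, 0, 0], "dr": [0, 0, 31], "jaw": 5}

```text
t: 15.2
position: [603.3, -17.6, 156.6]
orientation: [[-0.584, 0.662, 0.47], [0.005, 0.582, -0.813], [-0.812, -0.472, -0.343]]
wrist_force: [-0.2, 0.3, -0.9]
opening: 0.64
finger_force: 35.0
```

>>> jog_arm:
  series:
    - {"offset": [0, 0, 0], "dr": [0, 0, 6], "jaw": 5}
    - {"offset": [0, 0, 0], "dr": [0, 0, 12], "jaw": 5}
    - {"offset": [0, 0, 0], "dr": [0, 0, 18], "jaw": 5}
    - {"offset": [0, 0, 0], "dr": [0, 0, 12], "jaw": 5}
    - {"offset": [0, 0, 0], "dr": [0, 0, 18], "jaw": 5}
    - {"offset": [0, 0, 0], "dr": [0, 0, 18], "jaw": 5}
    - {"offset": [0, 0, 0], "dr": [0, 0, 18], "jaw": 5}
    - {"offset": [0, 0, 0], "dr": [0, 0, 18], "jaw": 5}

```text
t: 15.87
position: [603.1, -17.7, 157.0]
orientation: [[-0.354, 0.809, 0.47], [0.183, 0.552, -0.813], [-0.917, -0.202, -0.343]]
wrist_force: [0.3, 0.3, -1.0]
opening: 0.635
finger_force: 35.0
```

```bash
python3 - <<'E'
from a import *
go([600,-18,225],tool(-60,180+110,20))
c=env.camera("top");b=c["color"]
R0=np.uint8(np.all(b[150:330,220:380]>150,axis=2));n,_,st,ce=cv2.connectedComponentsWithStats(R0)
print([(int(a[4]),(e+[220,150]).round().tolist()) for a,e in zip(st[1:],ce[1:])])
E
```

```text
t15.9 pos [603.1 -17.7 157. ] z [ 0.47  -0.813 -0.343] y [ 0.809  0.552 -0.202] j [-0.69  0.96  0.09  2.04  1.39  1.17 -1.19] F [ 0.3  0.3 -1. ] open 0.635
off [-6.13 -1.65 -2.46] dr [  0.1  -0.1 -57.6] rows 8.0
[]
```

>>> jog_arm:
  series:
    - {"offset": [-3, -0.7, -1.1], "dr": [0, 0, 0], "jaw": 5}
    - {"offset": [-6.4, -1.4, -2.4], "dr": [0, 0, 0], "jaw": 5}
    - {"offset": [-6.4, -1.4, -2.4], "dr": [0, 0, -7], "jaw": 5}
    - {"offset": [-6.4, -1.4, -2.4], "dr": [0, 0, -14], "jaw": 5}
    - {"offset": [-6.4, -1.4, -2.4], "dr": [0, 0, -21], "jaw": 5}
    - {"offset": [-6.4, -1.4, -2.4], "dr": [0, 0, -28], "jaw": 5}
    - {"offset": [-6.4, -1.4, -2.4], "dr": [0, 0, -35], "jaw": 5}
    - {"offset": [-6.4, -1.4, -2.4], "dr": [0, 0, -42], "jaw": 5}

```text
t: 16.58
position: [602.9, -17.8, 227.1]
orientation: [[-0.806, 0.36, 0.47], [-0.236, 0.532, -0.813], [-0.543, -0.767, -0.343]]
wrist_force: [0.7, 0.7, -0.9]
opening: 0.633
finger_force: 35.0
```

```bash
python3 - <<'E'
from a import *
go([560,-140,260],tool(-66,180+55,18))
E
```

```text
t16.6 pos [602.9 -17.8 227.1] z [ 0.47  -0.813 -0.343] y [ 0.36   0.532 -0.767] j [-0.66  0.82  0.05  2.05  1.36  1.23 -0.32] F [ 0.7  0.7 -0.9] open 0.633
off [  4.55 -10.56   6.79] dr [  2.2   6.  -68.3] rows 9.6
```

>>> jog_arm:
  series:
    - {"offset": [0.6, -1.3, 0.8], "dr": [0.3, 0.6, -7], "jaw": 5}
    - {"offset": [1.2, -2.6, 1.7], "dr": [0.6, 1.3, -14], "jaw": 5}
    - {"offset": [1.8, -4, 2.5], "dr": [0.8, 2, -21], "jaw": 5}
    - {"offset": [2.4, -5.3, 3.4], "dr": [1, 2.6, -28], "jaw": 5}
    - {"offset": [3, -6.6, 4.2], "dr": [1.3, 3.3, -35], "jaw": 5}
    - {"offset": [3.6, -8, 5], "dr": [1.6, 4, -42], "jaw": 5}
    - {"offset": [4.1, -9.3, 6], "dr": [1.8, 4.6, -49], "jaw": 5}
    - {"offset": [4.6, -10.6, 6.8], "dr": [2, 5, -56], "jaw": 5}

```text
t: 17.25
position: [558.9, -141.3, 259.5]
orientation: [[-0.788, -0.471, 0.395], [-0.497, 0.11, -0.861], [0.362, -0.875, -0.321]]
wrist_force: [-0.3, -0.2, -1.4]
opening: 0.639
finger_force: 35.0
```

```bash
python3 - <<'E'
from a import *
go([522.8,-309.9,230],R)
E
```

```text
t17.2 pos [ 558.9 -141.3  259.5] z [ 0.395 -0.861 -0.321] y [-0.471  0.11  -0.875] j [-0.51  0.74  0.08  2.22  1.47  1.2   0.6 ] F [-0.3 -0.2 -1.4] open 0.639
off [10.16  2.44 14.04] dr [ -3.4   7.  -65.5] rows 9.2
```

>>> jog_arm:
  series:
    - {"offset": [1.3, 0.3, 1.8], "dr": [-0.4, 0.8, -7], "jaw": 5}
    - {"offset": [2.6, 0.6, 3.5], "dr": [-0.7, 1.5, -14], "jaw": 5}
    - {"offset": [4, 1, 5.3], "dr": [-1.1, 2.3, -21], "jaw": 5}
    - {"offset": [5.3, 1.3, 7], "dr": [-1.5, 3, -28], "jaw": 5}
    - {"offset": [6.6, 1.6, 8.8], "dr": [-1.8, 3.8, -35], "jaw": 5}
    - {"offset": [8, 1.9, 10.5], "dr": [-2.2, 4.5, -42], "jaw": 5}
    - {"offset": [9.3, 2.2, 12.5], "dr": [-2.6, 5.3, -49], "jaw": 5}
    - {"offset": [10.2, 2.4, 14], "dr": [-3, 6, -56], "jaw": 5}

```text
t: 17.92
position: [521.7, -310.5, 229.5]
orientation: [[-0.071, -0.95, 0.304], [-0.311, -0.268, -0.912], [0.948, -0.16, -0.276]]
wrist_force: [0.0, 0.3, -1.0]
opening: 0.634
finger_force: 35.0
```

```bash
python3 - <<'E'
from a import *
go([522.8,-309.9,180],R)
E
```

```text
t17.9 pos [ 521.7 -310.5  229.5] z [ 0.304 -0.912 -0.276] y [-0.95  -0.268 -0.16 ] j [-0.27  0.85  0.22  2.32  1.79  1.13  1.34] F [ 0.   0.3 -1. ] open 0.634
off [-4.72  0.67  1.34] dr [-0.3  1.1 -9.4] rows 1.3
```

>>> jog_arm:
  series:
    - {"offset": [-1.5, 0.2, 0.4], "dr": [-0.1, 0.5, -4], "jaw": 5}
    - {"offset": [-3, 0.4, 0.9], "dr": [-0.2, 0.9, -8], "jaw": 5}
    - {"offset": [-4.5, 0.6, 1.3], "dr": [-0.3, 1.1, -9.4], "jaw": 5}
    - {"offset": [-4.7, 0.7, 1.3], "dr": [-0.3, 1.1, -9.4], "jaw": 5}
    - {"offset": [-4.7, 0.7, 1.3], "dr": [-0.3, 1.1, -9.4], "jaw": 5}
    - {"offset": [-4.7, 0.7, 1.3], "dr": [-0.3, 1.1, -9.4], "jaw": 5}

```text
t: 18.42
position: [523.5, -307.8, 180.8]
orientation: [[0.072, -0.951, 0.301], [-0.248, -0.309, -0.918], [0.966, -0.009, -0.258]]
wrist_force: [-0.8, -0.4, -1.2]
opening: 0.635
finger_force: 35.0
```

```bash
python3 - <<'E'
from a import *
go([522.8,-309.9,131],R)
b=env.camera("top")["color"];cv2.imwrite("pics/w.png",np.hstack([cv2.resize(b[190:310,260:380],(400,400),interpolation=cv2.INTER_CUBIC),cv2.resize(b[195:315,350:470],(400,400),interpolation=cv2.INTER_CUBIC)]))
E
```

```text
t18.4 pos [ 523.5 -307.8  180.8] z [ 0.301 -0.918 -0.258] y [-0.951 -0.309 -0.009] j [-0.28  0.99  0.22  2.3   1.8   1.15  1.38] F [-0.8 -0.4 -1.2] open 0.635
off [-4.76  0.18  1.46] dr [-0.1 -0.  -0.5] rows 1.2
```

View pics/w.png

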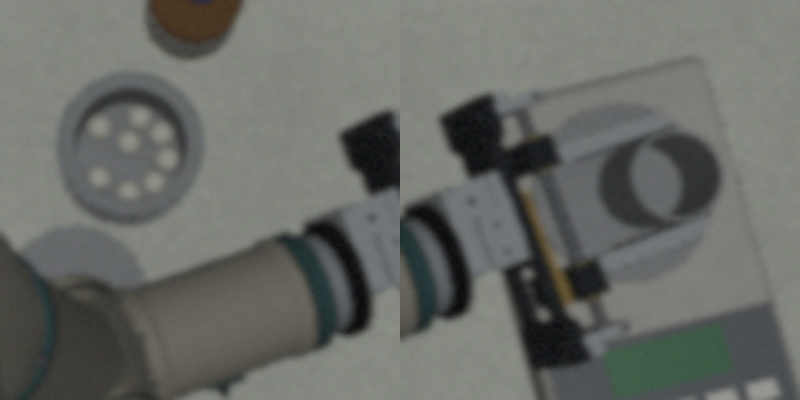

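Eight balls are in the jar, around left crop (130,150). The cup is empty and upright above the pan at right crop (660,180). Lowering it.

>>> jog_arm:
  series:
    - {"offset": [-1.5, 0.1, 0.4], "dr": [0, 0, 0], "jaw": 5}
    - {"offset": [-3, 0.1, 0.9], "dr": [0, 0, 0], "jaw": 5}
    - {"offset": [-4, 0.2, 1.2], "dr": [0, 0, -0.5], "jaw": 5}
    - {"offset": [-4.5, 0.2, 1.4], "dr": [0, 0, -0.5], "jaw": 5}
    - {"offset": [-4.8, 0.2, 1.5], "dr": [0, 0, -0.5], "jaw": 5}
    - {"offset": [-4.8, 0.2, 1.5], "dr": [0, 0, -0.5], "jaw": 5}
    - {"offset": [-4.8, 0.2, 1.5], "dr": [0, 0, -0.5], "jaw": 5}

```text
t: 19.05
position: [522.8, -310.2, 130.6]
orientation: [[0.08, -0.95, 0.301], [-0.246, -0.311, -0.918], [0.966, -0.001, -0.258]]
wrist_force: [0.2, 0.6, -0.5]
opening: 0.636
finger_force: 35.0
```

>>> jog_arm:
  series:
    - {"offset": [-0.1, 0, 0.03], "dr": [0, 0, 0], "jaw": 5}
    - {"offset": [-0.2, 0, 0.05], "dr": [0, 0, 0], "jaw": 5}
    - {"offset": [-0.3, 0, 0.08], "dr": [0, 0, 0], "jaw": 5}
    - {"offset": [-0.3, 0, 0.08], "dr": [0, 0, 0], "jaw": 5}
    - {"offset": [-0.3, 0, 0.08], "dr": [0, 0, 0], "jaw": 5}

```text
t: 19.47
position: [523.0, -310.2, 128.1]
orientation: [[0.079, -0.95, 0.301], [-0.244, -0.312, -0.918], [0.967, -0.001, -0.257]]
wrist_force: [-1.1, 3.1, 5.1]
opening: 0.635
finger_force: 35.0
```

>>> jog_arm:
  series:
    - {"offset": [0.05, 0, 0], "dr": [0, 0, 0], "jaw": 5}
    - {"offset": [0.05, 0, 0], "dr": [0, 0, 0], "jaw": 6.8}
    - {"offset": [0.05, 0, 0], "dr": [0, 0, 0], "jaw": 9.4}
    - {"offset": [0.05, 0, 0], "dr": [0, 0, 0], "jaw": 9.4}
    - {"offset": [0.05, 0, 0], "dr": [0, 0, 0], "jaw": 9.4}
    - {"offset": [0.05, 0, 0], "dr": [0, 0, 0], "jaw": 9.4}
    - {"offset": [0.05, 0, -1], "dr": [0, 0, 0], "jaw": 9.4}
    - {"offset": [0.05, 0, -3], "dr": [0, 0, 0], "jaw": 9.4}

```text
t: 20.13
position: [512.8, -284.0, 135.4]
orientation: [[0.079, -0.951, 0.298], [-0.245, -0.308, -0.919], [0.966, -0.0, -0.258]]
wrist_force: [0.0, 0.5, 0.0]
opening: 1.002
finger_force: 0.0
```

>>> jog_arm:
  series:
    - {"offset": [0, 0, -3], "dr": [0, 0, 0], "jaw": 9.4}
    - {"offset": [0, 0, -6], "dr": [0, 0, 0], "jaw": 9.4}
    - {"offset": [0, 0, -9], "dr": [0, 0, 0], "jaw": 9.4}
    - {"offset": [2, 0, -11], "dr": [0, 0, 0], "jaw": 9.4}
    - {"offset": [5, 0, -12], "dr": [0, 0, 0], "jaw": 9.4}
    - {"offset": [8, 0, -12], "dr": [0, 0, 0], "jaw": 9.4}
    - {"offset": [8, 0, -12], "dr": [0, 0, 0], "jaw": 9.4}
    - {"offset": [8, 0, -12], "dr": [0, 0, 0], "jaw": 9.4}

```text
t: 20.8
position: [483.9, -191.8, 244.5]
orientation: [[0.077, -0.95, 0.301], [-0.248, -0.311, -0.917], [0.966, -0.004, -0.26]]
wrist_force: [1.1, 0.8, 0.5]
opening: 1.002
finger_force: 0.0
```

```bash
python3 - <<'E'
from a import *
go(pre,R)
# cup check in the side view: dark steel outline against pale pan
c=env.camera("side");g=cv2.cvtColor(c["color"],cv2.COLOR_BGR2GRAY)
x0,y0=proj(c,[[519.8,-303,75]])[0];print("base px",x0,y0,"rim px",proj(c,[[519.8,-303,165]])[0], "radius pts",proj(c,[[549.8,-303,120],[489.8,-303,120],[519.8,-273,120],[519.8,-333,120]]).round().tolist())
m=np.uint8(g<95)[int(y0)-60:int(y0)+25,int(x0)-35:int(x0)+40]
for r in m[::4]: print(''.join('#' if v else '.' for v in r))
E
```

```text
t20.8 pos [ 483.9 -191.8  244.5] z [ 0.301 -0.917 -0.26 ] y [-0.95  -0.311 -0.004] j [-0.52  0.82  0.12  2.35  1.46  1.22  1.55] F [1.1 0.8 0.5] open 1.002
off [-8.03  0.05  1.25] dr [-0.2  0.1 -0.2] rows 1.9
base px 298.1209604945815 321.8242193143886 rim px [299.40340177 299.12633685] radius pts [[311.0, 307.0], [287.0, 314.0], [294.0, 301.0], [303.0, 321.0]]
....#....#################...#...................##################........
............##########.....................................................
...........................................................................
...........................................................................
...........................................................................
...........................................................................
...........................................................................
...........................................................................
...........................###################.............................
.........................#######################....
[... 235 characters left out ...]
................
........................#########################..........................
........................########################...........................
.......................#########################...........................
........................#######################............................
............................################...............................
...........................................................................
...........................................................................
...........................................................................
.........................................................................##
```

The cup outline is upright (vertical sides, about 24 px wide) and central on the pan, and the gripper is clear. Handing in.

```bash
python3 -c "
from workcell import env
print(env.job_done())"
```

```text
the job is handed in; nothing more can be done
None
```

The job is handed in at about 21 s: the cup stood released on the pan for over two seconds with the balls in it, all eight balls are in the mill jar, and the empty cup is back upright on the pan with the gripper clear.

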